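Draw the length gauge out to its marker and hold it

ROBOT

A 7-joint arm with a two-finger parallel gripper is mounted at the origin on a cart in front of the work surface, level with it; the furniture and walls round the work are solid. World frame = base frame: x ahead of the robot, y to its left, z up, the work surface at z = 0. Lengths are in m, angles in rad, forces in N, time in s.
With the tool pointing down it reaches from about 0.425 to 0.925 m from the base axis. Payload 6.8 kg.
Tool frame: the origin (TCP) lies at the centre of the arm's flange, where the gripper is bolted on; the fingertips stand 173 mm ahead of it and the grasp point (between the pads) lies 155 mm ahead of it; z points along the fingers, y is the direction in which the jaws open and shut (so a half turn about z gives the same grasp; the last joint's range is limited). The gripper opens to 85 mm and grips with 20 to 120 N. Pads are 22 mm wide; open, the fingers measure 114 mm over their backs; the gripper's body (76 mm by 85 mm) begins 54 mm behind the grasp point. The pads swing forward as they close: fully open they stand 13 mm farther back than shut.
Start: joints at [-1.273, 0.477, 0.022, 1.555, -0.011, 1.109, -0.083], TCP at [0.266, 0.62, 0.405] pointing down, gripper open.
Joint ranges: [-2.96, 2.96], [-0.34, 2.1], [-1.41, 1.46], [0.24, 2.44], [-1.37, 4.51], [0.17, 1.92], [-2.96, 2.96]. Speed limits (rad/s): [2.39, 2.39, 3.14, 3.14, 3.14, 3.14, 3.14].

INTERFACE

Orientations are given as a rotation vector (axis times angle).
In Python, from bench import readout, grab_frame, camera_model, r gives the robot as it stands.
- The arm moves only by the tool apply_moves, never from a script. Its argument "deltas" is a list of rows, each an object with "xyz": the shift along the world's x, y, z in m, a list of three; "turn": the turn about the world's z in rad. In form: [{"xyz": [dx, dy, dz], "turn": turn}, ...]. A call has 1 to 12 rows; each row shifts and turns the commanded pose from where the row before left it; what a row does not reach is not made up. A row lasts 1/12 s, in which the tool goes at most 41.7 mm and 7.16 degrees, less where a joint would pass 70% of its speed; a pose out of reach is approached as far as the arm can. A call with a gripper value outside its range is refused whole. "claw" is the gripper's target within -1 to 1 (shut at 1, half-way at 0, fully open at -1), set as the call begins (left out, the last holds). The fingers move at their own pace and stop on an object; "squeeze" is the grip in N (left out, the last holds). Time passes only in rows, so rows that do not move let the fingers close. It gives the time, the measured TCP pose, the force and the opening at its end, in the units of the state.
- readout.get_obs(): the state, without advancing time (a new reading comes with each control period).
- grab_frame(name): name is "side" or "top" or "wrist"; returns the picture (420x560x3 uint8, red, green, blue); there is no depth.
- camera_model(name): a dict with "intrinsics" (3x3 intrinsics, pixels), "k1" (the pictures are not rectified: a ray, as slopes to the right and down, at radius r is drawn at 1 + k1 r^2 times it, then the intrinsics apply), "R" (3x3) and "t" (3): a world point X has camera coordinates R X + t. Camera axes: x right, y down, z forward; pixel columns grow to the right and rows downward; lengths in m; the calibration is good to about 2 mm. A picture is of the moment at which its call begins: read the wrist's pose just before it. camera_model takes no time and is no camera call; for the wrist camera it gives the pose at the moment of the call.
- r.hand_in(): hands the job in, once; it reports no verdict.
The state is a dict: "clock": time; "joints": joint angles; "qvel": joint speeds; "tau": joint torques, N m; "tcp_pos": TCP position; "orientation": TCP orientation; "contact_force": force on the tool from outside, world axes, zero at the start; "moment": the same for the moment, N m; "grip_width": finger opening in m.
Only numpy, scipy, OpenCV 4.12 (cv2) and the standard library are available. Lean on these libraries where they do the work, as an engineer would, in place of code of your own. Each camera call takes 0.05 s, during which the arm holds its last target.

TASK

Press the lock button on the tube of the bench length gauge fully down to free its spring-loaded telescoping arm, then draw the arm out by its upright wooden grip until the thin index blade stands level with the fin of the marker clip on the scale (within 4 mm along the scale). Finish while still gripping it there against the spring, at rest: the arm slides back in if you let go. Do not shift the marker clip, and leave the pencil, the wooden egg and the ash blank alone.

Things in the scene. Friction and masses are not known exactly. Their poses are not given: they have to be found in the camera images.
- length_gauge: bench length gauge, fixed to the bench: grey base plate 104 x 360 x 12 mm (long side along its y), on it a square aluminium tube 40 x 40 mm (top 52 mm above the bench, y from +20 to +175 mm) and on its -x side a scale rail (20 mm wide, top 30 mm above the bench, a line every 10 mm, every fifth one longer). Origin: on the bench under the base, on the tube's centre line. Axes: z up, the arm draws out along -y of this body; its yaw varies.
- gauge_arm: the telescoping arm with head, grip and index blade; at the start it is fully in and its origin coincides with the gauge's origin; it slides along -y of the gauge by at most 125 mm. A spring pulls it in with 3 to 5 N at all times; until the lock button is pressed it is locked (a firm pull gives only a few mm). The steel head at its end is 40 mm wide in x with a 50 mm wide stop plate; its top is 54 mm above the bench (stop plate 60 mm).
- grip_centre (a point): centre of the upright dark wooden grip on the arm's head, 22 mm (x) by 26 mm (y, the draw direction) by 50 mm high; this point lies 79 mm above the bench; axes parallel to the gauge's; moves with the arm. Clear of everything on all four sides above 60 mm.
- index_tip (a point): tip of the thin steel index blade (3 mm thick in y) that sticks out of the arm's head towards the scale; 34 mm above the bench, at the same y of the gauge as the grip's centre; axes parallel to the gauge's
- lock_button (a joint): how far the lock button is pushed down, m: 0 up (locked), 0.008 fully down; the arm is free beyond 0.0055. It takes about 4 N and stays down when let go.
- button_top (a point): centre of the top face of the lock button, a round steel button 20 mm across in a 30 mm dark collar on top of the tube; 74 mm above the bench when up (16 mm above the collar), pushed straight down
- marker_clip (a joint): place of the marker clip along the scale, m; blade and fin are level when the arm is drawn out by this value + 0.045. Set before the start; stiff (6 N), not to be moved.
- clip_fin (a point): inner end of the fin of the marker clip, the small dark saddle (14 x 12 mm) on the outer edge of the scale rail, with a 3 mm thick fin across the scale, 46 mm high above the bench; point 34 mm above the bench, on the fin's centre plane; axes parallel to the gauge's. Blade and fin are level when index_tip and clip_fin have the same y in the gauge's frame (the blade passes the fin without touching it)
- blank_ash: bystander: squared ash blank, 25 x 151 x 25 mm, lying beyond the gauge
- pencil: bystander: pencil 8 x 166 x 10 mm, lying in front of the gauge
- wood_egg: bystander: turned wooden egg on its foot, 47 x 47 x 60 mm, standing in front of the scale

How it is judged:
By the outcome, as a careful person would: the job done as asked, in the order asked, and still so for the second after the job is handed in, while the arm keeps its last pose, push and grip.
It also fails if it takes over 38 s, if anything falls off the work surface, if the arm or the gripper's body presses on something with over 40 N, if the wrist force passes 120 N, or if a joint passes its speed limit or range.

## Working session

There is one attempt and no reset: what is moved stays moved. The work goes in short steps, Python scripts to look and compute and a tool call to move; the robot and the scene stay as the last step left them, time stands still between calls to the robot, and variables do not carry over. Pictures are saved under pics/ and viewed, and the job is handed in when it is done.

Besides the shell and the picture viewer there is one more tool, called after "Call:" by a JSON object that holds its "method" and its "body", one argument or row to a line. apply_moves: Moves the arm, as the interface text tells. Its arguments: {"type":"object","properties":{"deltas":{"type":"array"},"claw":{"type":"number"},"squeeze":{"type":"number"}},"required":["deltas"]}

```bash
mkdir -p pics; python3 - <<'E'
from bench import readout, grab_frame, camera_model, r
import cv2
print(readout.get_obs())
for n in("side","top","wrist"):
    m=camera_model(n); print(n,m)
    cv2.imwrite(f"pics/{n}0.png",grab_frame(n)[:,:,::-1])
E
```

```text
{'clock': 0.0, 'joints': array([-1.27306159,  0.47782549,  0.02236094,  1.55644053, -0.01150403,
        1.10927108, -0.08307421]), 'qvel': array([ 0.00046271, -0.00015706, -0.00054321,  0.00026307,  0.00033813,
        0.00121189, -0.00096335]), 'tau': array([-1.36814703e-05, -5.96448290e+01,  1.60756577e+00, -2.81196839e+01,
        1.23274143e-02,  9.52168659e-03,  7.80283624e-07]), 'tcp_pos': array([0.26637712, 0.61992825, 0.40371341]), 'orientation': array([-6.33030770e-01, -3.07692184e+00,  2.83012647e-03]), 'contact_force': array([ 0.16508944, -0.99027513, -0.27411605]), 'moment': array([ 0.01276874, -0.04339241, -0.02435134]), 'grip_width': 0.08548907982483536}
side {'intrinsics': array([[529.95151824,   0.        , 280.74674886],
       [  0.        , 529.95151824, 219.0654997 ],
       [  0.        ,   0.        ,   1.        ]]), 'k1': 0.00930891856479075, 'R': array([[ 0.83973986, -0.54268634, -0.01812448],
       [-0.34524797, -0.50787023, -0.78922219],
       [ 0.41909522,  0.66899878, -0.61384023]]), 't': array([-0.41494165,  0.27070319,  0.65578578])}
top {'intrinsics': array([[480.46022576,   0.        , 283.08926057],
       [  0.        , 480.46022576, 213.53758138],
       [  0.        ,   0.        ,   1.        ]]), 'k1': -0.053681071164229474, 'R': array([[ 0.01985587, -0.99928127, -0.03229057],
       [-0.99701444, -0.01737973, -0.07523398],
       [ 0.07461871,  0.033688  , -0.99664295]]), 't': array([0.03896769, 0.5402983 , 0.9015802 ])}
wrist {'intrinsics': array([[356.63455404,   0.        , 273.6260942 ],
       [  0.        , 356.63455404, 212.24162203],
       [  0.        ,   0.        ,   1.        ]]), 'k1': 0.01509012004727023, 'R': array([[ 0.39488839,  0.91872714, -0.00189583],
       [ 0.88362531, -0.3792343 ,  0.27456811],
       [ 0.25153421, -0.11009897, -0.96156578]]), 't': array([-0.67365056, -0.03693375,  0.37961744])}
```

View pics/top0.png

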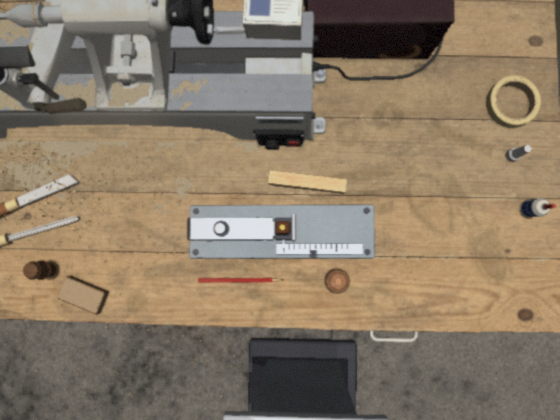

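View pics/side0.png

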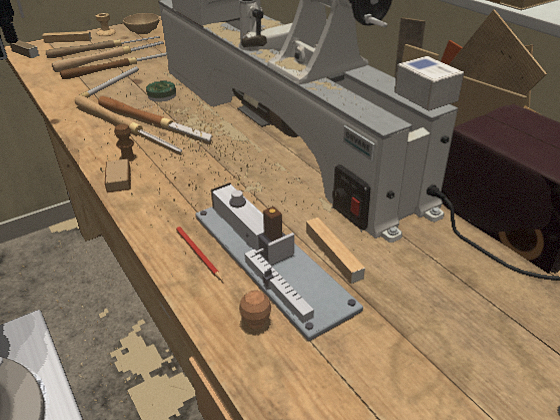

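```bash
python3 - <<'E'
import cv2
t=cv2.imread("pics/top0.png")[195:270,180:385]; cv2.imwrite("pics/t1.png",cv2.resize(t,None,fx=3.9,fy=3.9,interpolation=cv2.INTER_CUBIC))
t=cv2.imread("pics/side0.png")[175:345,190:370]; cv2.imwrite("pics/s1.png",cv2.resize(t,None,fx=3.5,fy=3.5,interpolation=cv2.INTER_CUBIC))
E
```

```text
(no output)
```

View pics/t1.png

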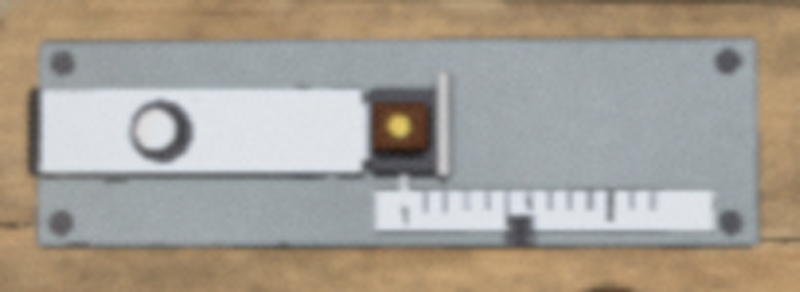

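View pics/s1.png

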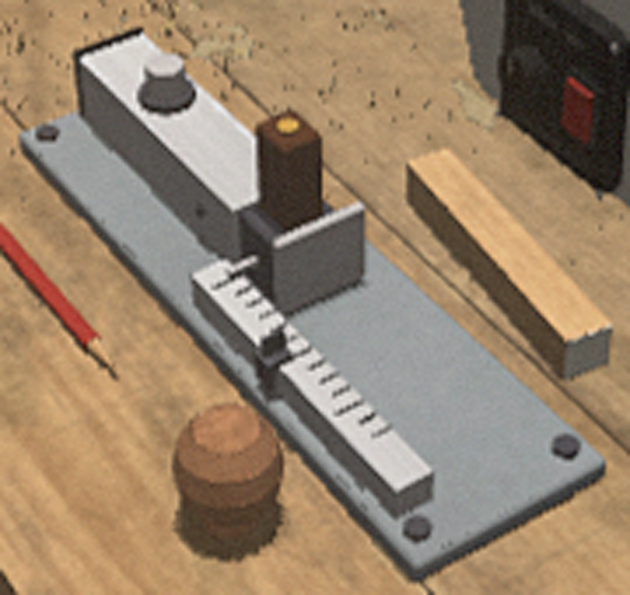

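```bash
cat > h.py <<'E'
import numpy as np,cv2
from bench import camera_model
def ray(m,uv):
    K=np.array(m["intrinsics"]);d=np.array([(uv[0]-K[0,2])/K[0,0],(uv[1]-K[1,2])/K[1,1]])
    s=d.copy()
    for _ in range(20): s=d/(1+m["k1"]*(s@s))
    R=np.array(m["R"]);t=np.array(m["t"])
    return -R.T@t, R.T@np.array([s[0],s[1],1])
def at(m,uv,z):
    c,d=ray(m,uv); return c+d*(z-c[2])/d[2]
def proj(m,X):
    p=np.array(m["R"])@X+np.array(m["t"]);s=p[:2]/p[2];s=s*(1+m["k1"]*(s@s));K=m["intrinsics"]
    return np.array([K[0,0]*s[0]+K[0,2],K[1,1]*s[1]+K[1,2]])
E
python3 - <<'E'
from h import *
T=camera_model("top");S=camera_model("side")
ft=lambda u,v:((u+.5)/3.9-.5+180,(v+.5)/3.9-.5+195)
fs=lambda u,v:((u+.5)/3.5-.5+190,(v+.5)/3.5-.5+175)
pt={'cTL':(38,40,.012),'cTR':(755,40,.012),'cBR':(757,243,.012),'cBL':(38,245,.012),'tubeTL':(40,90,.052),'tubeTR':(368,90,.052),'tubeBR':(366,172,.052),'tubeBL':(38,172,.052),'button':(154,129,.074),'grip':(400,126,.104),'railBL':(374,230,.03),'railBR':(713,230,.03),'fin':(519,225,.046),'bladetip':(404,190,.034),'fininner':(519,215,.046)}
ps={'cL':(20,130,.012),'cR':(605,462,.012),'cB':(415,572,.012),'button':(166,63,.074),'grip':(288,125,.104),'fin':(268,338,.046),'bladetip':(222,272,.034),'tubeTL':(78,52,.052)}
for k,(u,v,z) in pt.items(): print('T',k,at(T,ft(u,v),z).round(4))
for k,(u,v,z) in ps.items(): print('S',k,at(S,fs(u,v),z).round(4))
E
```

```text
T cTL [0.5539 0.2332 0.012 ]
T cTR [ 0.56   -0.1247  0.012 ]
T cBR [ 0.4597 -0.1263  0.012 ]
T cBL [0.4514 0.2298 0.012 ]
T tubeTL [0.5263 0.2222 0.052 ]
T tubeTR [0.5291 0.0647 0.052 ]
T tubeBR [0.4901 0.0649 0.052 ]
T tubeBL [0.487  0.2218 0.052 ]
T button [0.5077 0.1629 0.074 ]
T grip [0.5098 0.0473 0.104 ]
T railBL [0.4626 0.0615 0.03  ]
T railBR [ 0.4658 -0.1023  0.03  ]
T fin [ 0.4665 -0.0082  0.046 ]
T bladetip [0.4822 0.0472 0.034 ]
T fininner [ 0.4712 -0.0081  0.046 ]
S cL [0.454  0.2326 0.012 ]
S cR [ 0.5597 -0.1259  0.012 ]
S cB [ 0.4572 -0.1294  0.012 ]
S button [0.5096 0.1632 0.074 ]
S grip [0.5123 0.0504 0.104 ]
S fin [ 0.4619 -0.0102  0.046 ]
S bladetip [0.4738 0.0508 0.034 ]
S tubeTL [0.4901 0.2268 0.052 ]
```

Call:
{"method": "apply_moves", "body": {
  "deltas": [
    {"xyz":[0.019,-0.035,-0.006],"turn":0.035},
    {"xyz":[0.019,-0.035,-0.006],"turn":0.035},
    {"xyz":[0.019,-0.035,-0.006],"turn":0.035},
    {"xyz":[0.019,-0.035,-0.006],"turn":0.035},
    {"xyz":[0.019,-0.035,-0.006],"turn":0.035},
    {"xyz":[0.019,-0.035,-0.006],"turn":0.035},
    {"xyz":[0.019,-0.035,-0.006],"turn":0.035},
    {"xyz":[0.019,-0.035,-0.006],"turn":0.035},
    {"xyz":[0.019,-0.035,-0.006],"turn":0.035},
    {"xyz":[0.019,-0.035,-0.006],"turn":0.035},
    {"xyz":[0.019,-0.035,-0.006],"turn":0.035},
    {"xyz":[0.019,-0.035,-0.006],"turn":0.035}
  ],
  "claw": 1,
  "squeeze": 40
}}

```text
clock: 1.15
tcp_pos: [0.4949, 0.1984, 0.3325]
orientation: [0.025, -3.141, -0.0]
contact_force: [0.7, 0.7, -0.7]
grip_width: 0.0001
```

Call:
{"method": "apply_moves", "body": {
  "deltas": [
    {"xyz":[0,0,0],"turn":0},
    {"xyz":[0,0,0],"turn":0},
    {"xyz":[0,0,0],"turn":0}
  ]
}}

```text
clock: 1.4
tcp_pos: [0.4943, 0.2005, 0.3326]
orientation: [0.021, -3.141, -0.001]
contact_force: [-0.7, 0.2, -1.1]
grip_width: -0.0004
```

```bash
python3 - <<'E'
from bench import *
from bench import readout, grab_frame, camera_model, r
import cv2
from h import *
from scipy.spatial.transform import Rotation as Ro
o=readout.get_obs();print(o['clock'],o['tcp_pos'],o['orientation'],o['contact_force'],o['grip_width'])
print(Ro.from_rotvec(o['orientation']).as_matrix().round(3))
m=camera_model("wrist");print(-m["R"].T@m["t"])
f=grab_frame("wrist")[:,:,::-1]
cv2.imwrite("pics/w1.png",f)
for X in ([.5087,.163,.074],[.511,.049,.104]):print(proj(m,np.array(X)))
E
```

```text
1.4 [0.49428806 0.20053524 0.33257713] [ 2.13989240e-02 -3.14099498e+00 -5.85246544e-04] [-0.74501631  0.20718648 -1.07187152] -0.00037709174122317737
[[-1.    -0.014 -0.001]
 [-0.014  1.     0.   ]
 [ 0.001  0.    -1.   ]]
[0.4254606  0.19890619 0.30270042]
[219.17909359 237.18343668]
[ 19.92777873 255.770761  ]
```

View pics/w1.png

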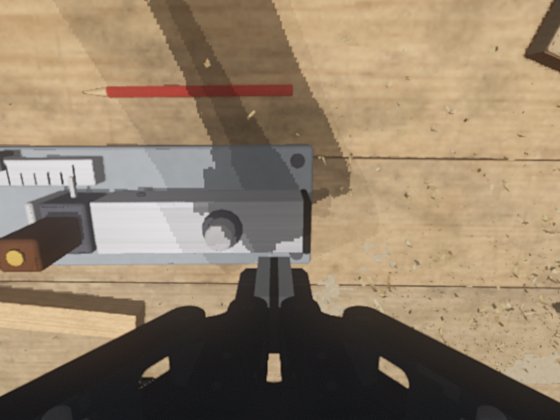

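Call:
{"method": "apply_moves", "body": {
  "deltas": [
    {"xyz":[0.005,-0.0125,-0.02],"turn":0},
    {"xyz":[0.005,-0.0125,-0.02],"turn":0},
    {"xyz":[0.0047,-0.0125,-0.02],"turn":0},
    {"xyz":[0,0,-0.015],"turn":0},
    {"xyz":[0,0,0],"turn":0},
    {"xyz":[0,0,0],"turn":0}
  ]
}}

```text
clock: 1.95
tcp_pos: [0.5085, 0.1643, 0.2574]
orientation: [0.026, -3.14, -0.0]
contact_force: [-0.1, 1.0, 1.2]
grip_width: 0.0002
```

Call:
{"method": "apply_moves", "body": {
  "deltas": [
    {"xyz":[0,0,-0.004],"turn":0},
    {"xyz":[0,0,-0.004],"turn":0},
    {"xyz":[0,0,-0.004],"turn":0},
    {"xyz":[0,0,-0.004],"turn":0},
    {"xyz":[0,0,0],"turn":0},
    {"xyz":[0,0,0],"turn":0}
  ]
}}

```text
clock: 2.45
tcp_pos: [0.5091, 0.1627, 0.2416]
orientation: [0.023, -3.141, 0.0]
contact_force: [0.3, 0.5, -0.4]
grip_width: 0.0002
```

Call:
{"method": "apply_moves", "body": {
  "deltas": [
    {"xyz":[0,0,-0.002],"turn":0},
    {"xyz":[0,0,-0.002],"turn":0},
    {"xyz":[0,0,0],"turn":0}
  ]
}}

```text
clock: 2.7
tcp_pos: [0.5092, 0.1626, 0.2393]
orientation: [0.022, -3.141, -0.0]
contact_force: [-7.1, -1.9, 21.0]
grip_width: -0.0
```

```bash
python3 - <<'E'
from bench import readout, grab_frame, camera_model, r
import cv2
f=grab_frame("side")[:,:,::-1]
cv2.imwrite("pics/s2.png",f)
f=f[140:290,180:330]
cv2.imwrite("pics/s2c.png",cv2.resize(f,None,fx=4,fy=4,interpolation=cv2.INTER_CUBIC))
E
```

```text
(no output)
```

View pics/s2c.png

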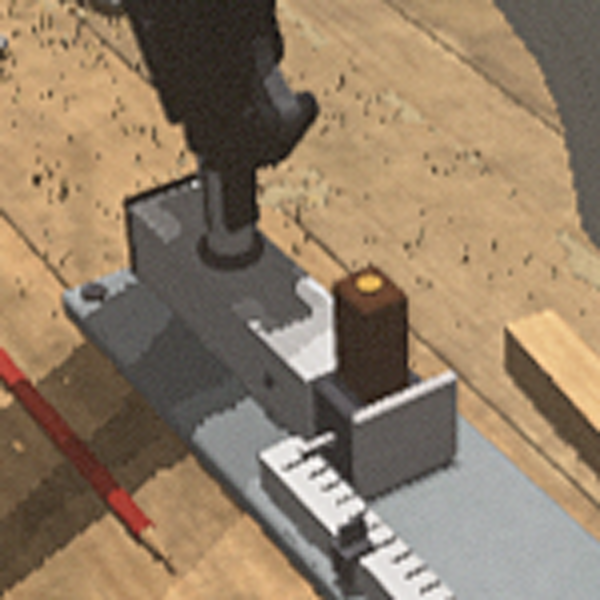

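Call:
{"method": "apply_moves", "body": {
  "deltas": [
    {"xyz":[0,0,0],"turn":0},
    {"xyz":[0,0,0],"turn":0}
  ]
}}

```text
clock: 2.92
tcp_pos: [0.5091, 0.1626, 0.2393]
orientation: [0.022, -3.141, -0.001]
contact_force: [-6.7, -0.8, 20.9]
grip_width: 0.0001
```

Call:
{"method": "apply_moves", "body": {
  "deltas": [
    {"xyz":[0,0,-0.001],"turn":0},
    {"xyz":[0,0,0],"turn":0}
  ]
}}

```text
clock: 3.08
tcp_pos: [0.5092, 0.1626, 0.2392]
orientation: [0.021, -3.141, -0.001]
contact_force: [-9.3, -2.4, 30.7]
grip_width: -0.0002
```

Call:
{"method": "apply_moves", "body": {
  "deltas": [
    {"xyz":[0,0,0.005],"turn":0},
    {"xyz":[0,0,0.02],"turn":0},
    {"xyz":[0,0,0.02],"turn":0},
    {"xyz":[0,0,0.02],"turn":0}
  ]
}}

```text
clock: 3.42
tcp_pos: [0.5089, 0.1623, 0.3021]
orientation: [0.022, -3.141, 0.001]
contact_force: [-0.2, 0.4, 0.1]
grip_width: 0.0005
```

Call:
{"method": "apply_moves", "body": {
  "deltas": [
    {"xyz":[0,-0.03,0.0],"turn":0},
    {"xyz":[0,-0.03,0.0],"turn":0},
    {"xyz":[0.001,-0.03,0],"turn":0},
    {"xyz":[0.001,-0.025,0],"turn":0},
    {"xyz":[0,0,0],"turn":0},
    {"xyz":[0,0,0],"turn":0},
    {"xyz":[0,0,0],"turn":0}
  ],
  "claw": -1
}}

```text
clock: 4.0
tcp_pos: [0.5111, 0.048, 0.3016]
orientation: [0.022, -3.141, -0.0]
contact_force: [0.3, 0.5, 0.2]
grip_width: 0.0833
```

```bash
python3 - <<'E'
from bench import readout, grab_frame, camera_model, r
import cv2
from h import *
o=readout.get_obs();print(o['clock'],o['tcp_pos'],o['contact_force'],o['grip_width'])
m=camera_model("wrist")
f=grab_frame("wrist")[:,:,::-1]
cv2.imwrite("pics/w3.png",f)
for X in ([.5087,.163,.074],[.5087,.163,.066],[.511,.047,.104],[.47,-.009,.046],[.479,.0475,.034]):print(proj(m,np.array(X)))
f=grab_frame("side")[:,:,::-1]
f=f[140:290,180:330]
cv2.imwrite("pics/s3c.png",cv2.resize(f,None,fx=4,fy=4,interpolation=cv2.INTER_CUBIC))
E
```

```text
4.0 [0.51109949 0.048017   0.30156238] [0.30004231 0.48587735 0.22353332] 0.08326386316206258
[472.14548622 231.52568471]
[465.02406692 227.20431333]
[272.89854947 252.07979465]
[184.84730094 155.00605735]
[274.49430458 167.63003405]
```

View pics/w3.png

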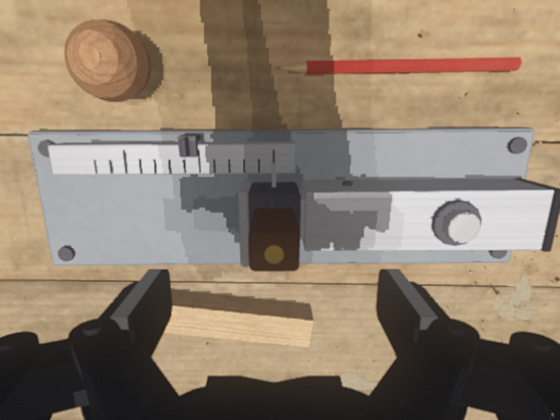

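View pics/s3c.png

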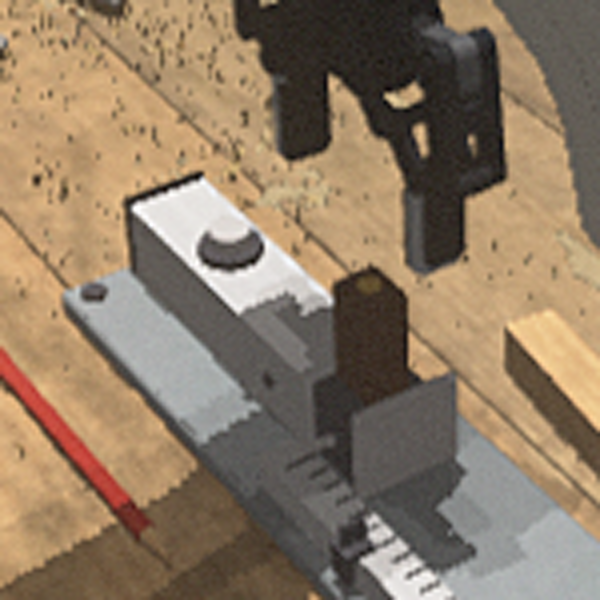

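```bash
python3 - <<'E'
import cv2
f=cv2.imread("pics/w3.png")[125:195,150:300]
cv2.imwrite("pics/w3c.png",cv2.resize(f,None,fx=5,fy=5,interpolation=cv2.INTER_CUBIC))
E
```

```text
(no output)
```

View pics/w3c.png

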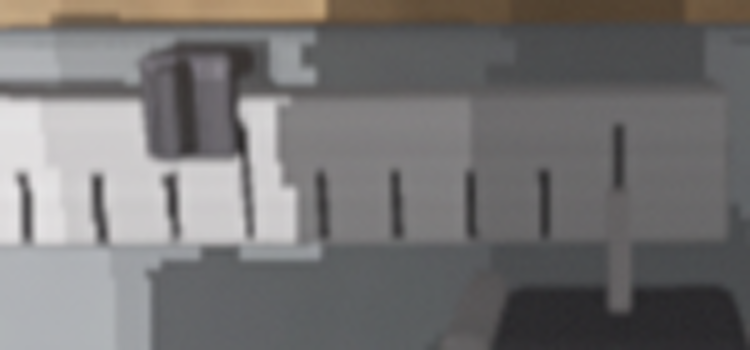

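Call:
{"method": "apply_moves", "body": {
  "deltas": [
    {"xyz":[0,-0.001,-0.02],"turn":0},
    {"xyz":[0,0,-0.02],"turn":0},
    {"xyz":[0,0,-0.01],"turn":0},
    {"xyz":[0,0,-0.01],"turn":0},
    {"xyz":[0,0,0],"turn":0}
  ]
}}

```text
clock: 4.52
tcp_pos: [0.5105, 0.0473, 0.24]
orientation: [0.024, -3.138, 0.001]
contact_force: [0.1, -0.3, -0.2]
grip_width: 0.0856
```

Call:
{"method": "apply_moves", "body": {
  "deltas": [
    {"xyz":[0,0,0],"turn":0},
    {"xyz":[0,0,0],"turn":0},
    {"xyz":[0,0,0],"turn":0},
    {"xyz":[0,0,0],"turn":0},
    {"xyz":[0,0,0],"turn":0},
    {"xyz":[0,0,0],"turn":0}
  ],
  "claw": 1,
  "squeeze": 50
}}

```text
clock: 5.02
tcp_pos: [0.5114, 0.0473, 0.2425]
orientation: [-0.024, 3.14, 0.001]
contact_force: [-0.9, 3.0, 6.1]
grip_width: 0.0253
```

Call:
{"method": "apply_moves", "body": {
  "deltas": [
    {"xyz":[0.0001,-0.005,0],"turn":0},
    {"xyz":[0.0001,-0.007,0],"turn":0},
    {"xyz":[0.0002,-0.009,0],"turn":0},
    {"xyz":[0.0002,-0.009,0],"turn":0},
    {"xyz":[0.0002,-0.009,0],"turn":0},
    {"xyz":[0.0001,-0.007,0],"turn":0},
    {"xyz":[0.0001,-0.005,0],"turn":0},
    {"xyz":[0,-0.003,0],"turn":0},
    {"xyz":[0,0,0],"turn":0},
    {"xyz":[0,0,0],"turn":0},
    {"xyz":[0,0,0],"turn":0}
  ]
}}

```text
clock: 5.93
tcp_pos: [0.5125, -0.0066, 0.2425]
orientation: [-0.024, 3.14, 0.002]
contact_force: [-2.1, 3.8, 5.6]
grip_width: 0.0257
```

```bash
python3 - <<'E'
from bench import readout, grab_frame, camera_model, r
import cv2
from h import *
o=readout.get_obs();print(o['clock'],o['tcp_pos'],o['contact_force'],o['grip_width'],o['moment'])
m=camera_model("wrist");print(m,-m['R'].T@m['t'])
f=grab_frame("wrist")[:,:,::-1]
cv2.imwrite("pics/w4.png",f)
f=grab_frame("side")[:,:,::-1];cv2.imwrite("pics/s4.png",f)
f=f[200:320,220:340]
cv2.imwrite("pics/s4c.png",cv2.resize(f,None,fx=5,fy=5,interpolation=cv2.INTER_CUBIC))
f=grab_frame("top")[:,:,::-1];cv2.imwrite("pics/t4.png",f)
E
```

```text
5.9333 [ 0.512536   -0.00658606  0.24246851] [-2.0970621   3.80320062  5.64432024] 0.02570665942607806 [0.50450851 0.24081679 0.10316974]
{'intrinsics': array([[356.63455404,   0.        , 273.6260942 ],
       [  0.        , 356.63455404, 212.24162203],
       [  0.        ,   0.        ,   1.        ]]), 'k1': 0.01509012004727023, 'R': array([[-1.50404813e-02,  9.99886642e-01,  6.97703071e-04],
       [ 9.61189923e-01,  1.42661461e-02,  2.75518437e-01],
       [ 2.75477251e-01,  4.81455505e-03, -9.61295534e-01]]), 't': array([ 0.01477904, -0.48494706,  0.08203379])} [ 0.44375007 -0.00825399  0.21246026]
```

View pics/w4.png

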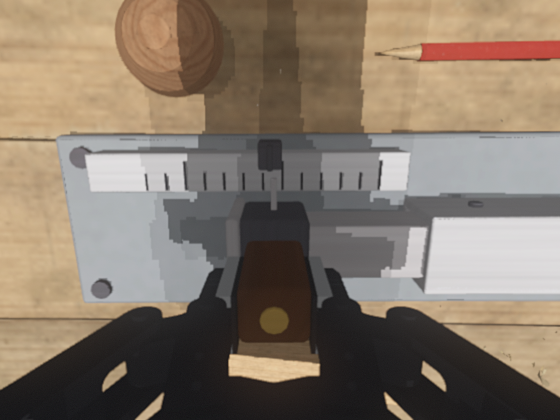

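View pics/s4c.png

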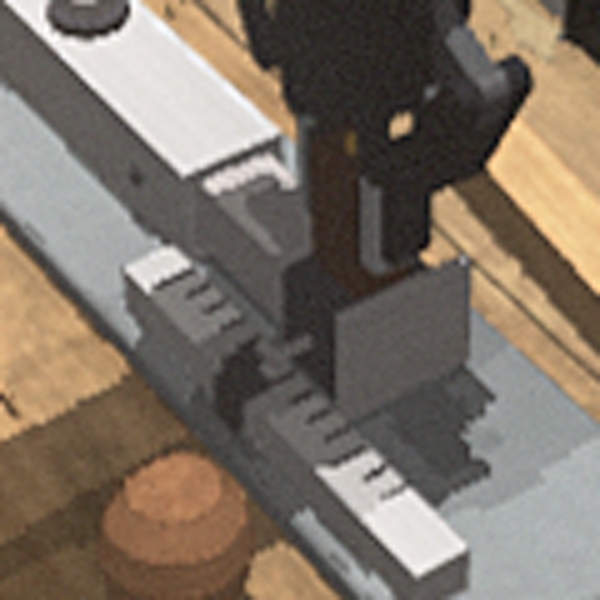

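View pics/t4.png

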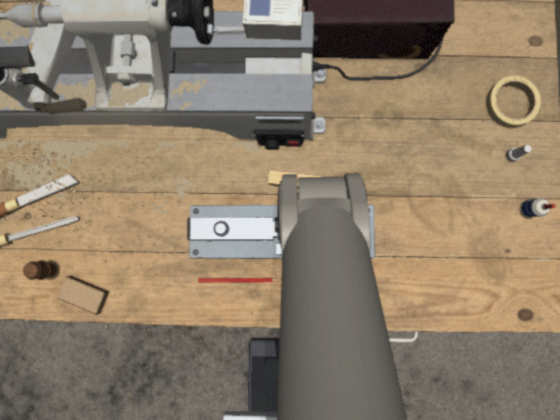

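The arm came out, with the blade near (274,190) and the fin near (270,155). I'll zoom in.

```bash
python3 - <<'E'
import cv2,numpy as np
f=cv2.imread("pics/w4.png")[130:215,225:325]
f=np.clip(f.astype(float)*1.8,0,255).astype(np.uint8)
cv2.imwrite("pics/w4c.png",cv2.resize(f,None,fx=7,fy=7,interpolation=cv2.INTER_CUBIC))
E
```

```text
(no output)
```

View pics/w4c.png

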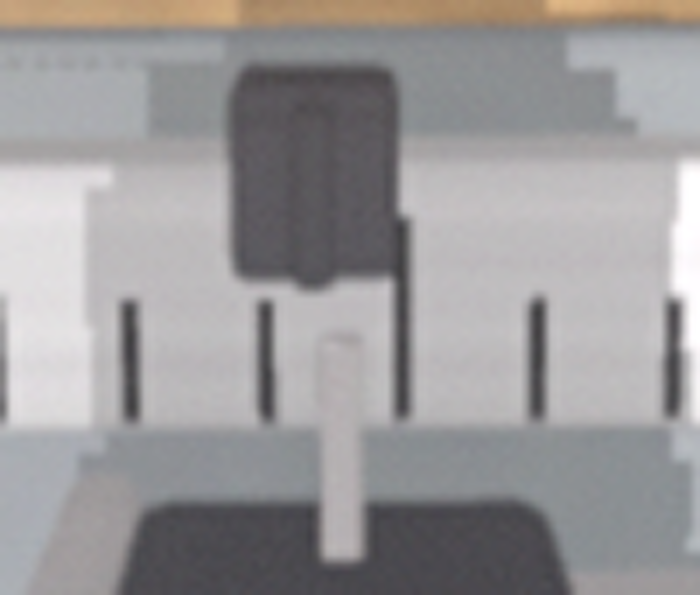

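Call:
{"method": "apply_moves", "body": {
  "deltas": [
    {"xyz":[0,-0.001,0],"turn":0},
    {"xyz":[0,-0.001,0],"turn":0},
    {"xyz":[0,0,0],"turn":0},
    {"xyz":[0,0,0],"turn":0},
    {"xyz":[0,0,0],"turn":0},
    {"xyz":[0,0,0],"turn":0}
  ]
}}

```text
clock: 6.58
tcp_pos: [0.5126, -0.0083, 0.2425]
orientation: [-0.024, 3.14, 0.002]
contact_force: [-1.6, 3.7, 6.2]
grip_width: 0.0255
```

```bash
python3 - <<'E'
from bench import readout, grab_frame, camera_model, r
import cv2
from h import *
o=readout.get_obs();print(o['clock'],o['tcp_pos'],o['contact_force'],o['grip_width'],abs(o['qvel']).max())
m=camera_model("wrist")
f=grab_frame("wrist")[:,:,::-1]
cv2.imwrite("pics/w5.png",f)
f=f[130:215,225:325]
f=np.clip(f.astype(float)*1.8,0,255).astype(np.uint8)
cv2.imwrite("pics/w5c.png",cv2.resize(f,None,fx=7,fy=7,interpolation=cv2.INTER_CUBIC))
E
```

```text
6.5833 [ 0.5125564  -0.00831719  0.24245557] [-1.56397315  3.69205981  6.19430424] 0.025451242589950542 0.0018139448338116624
```

View pics/w5c.png

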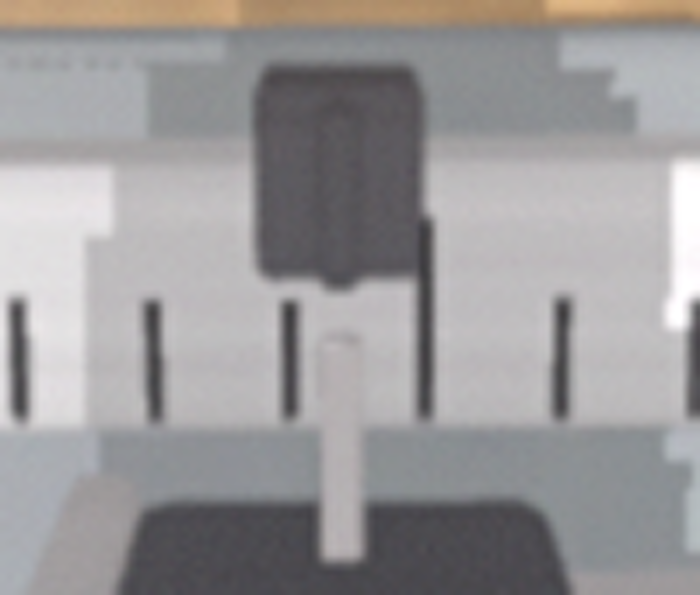

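Blade tip (column 340) and fin (column 339) line up, and the arm is at rest and still gripped. I'm handing in.

```bash
python3 -c "
from bench import r
print(r.hand_in())"
```

```text
the job is handed in; nothing more can be done
None
```

I pressed the lock button fully down with the closed fingertips, gripped the upright wooden grip, and drew the arm out about 56 mm. I handed the job in at about 6.6 s with the grip still held at 50 N against the spring.

- **Button:** it hit a hard stop, with the force rising to about 31 N and no further travel. The side picture taken afterwards showed it still down.
- **Alignment:** in the last wrist picture the blade (column 340) and the fin (column 339) were level to about 0.1 mm. With the 2 mm calibration tolerance, I expect it to be within the 4 mm allowed. The first estimates of the draw, from the start pictures, disagreed: 55 mm from the top camera and 61 mm from the side camera. I relied on the close wrist view instead.
- **At rest:** the joints were still (under 0.002 rad/s), the grip opening was 25.5 mm, and the pull along the draw was about 3.7 N.
- **Closing on the grip:** the tool rose 2.5 mm as the fingers closed and kept a steady 6 N upward force. I put that down to the pads rubbing on the wood.
- **Other objects:** the marker clip, pencil, egg and ash blank were not touched. I did not separately measure whether any of them had shifted.

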